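# Half draught on the bench dust extractor

## Robot

A 6-joint arm with a two-finger parallel gripper is mounted at the origin on a cart in front of the work surface, level with it; the furniture and walls round the work are solid. World frame = base frame: x ahead of the robot, y to its left, z up, the work surface at z = 0. Lengths are in m, angles in rad, forces in N, time in s.
With the tool pointing down it reaches from about 0.25 to 0.775 m from the base axis. Payload 4 kg.
Tool frame: the origin (TCP) lies at the centre of the arm's flange, where the gripper is bolted on; the fingertips stand ahead of it and the grasp point (between the pads) lies 180 mm ahead of it (robot.tcp_to_tips is the z of the fingertips in the tool frame, in m); z points along the fingers, y is the direction in which the jaws open and shut (so a half turn about z gives the same grasp; the last joint's range is limited). The gripper opens to 94 mm and grips with 3 to 60 N. Pads are 16 mm wide; open, the fingers measure 119 mm over their backs; the gripper's body (75 mm by 177 mm) begins 78 mm behind the grasp point.
Start: joints at [-1.268, 0.087, 1.371, -0, 1.684, -0.103], TCP at [0.217, -0.505, 0.405] pointing down, gripper open.
Joint ranges: [-3.1, 3.1], [-0.76, 2.03], [0.27, 2.55], [-1.08, 4.22], [0.17, 2.65], [-2.57, 2.57]. Speed limits (rad/s): [2.79, 2.79, 3.14, 3.14, 3.14, 3.14].

## Interface

Orientations are given as [roll, pitch, yaw] about the fixed x, y, z axes, in that order (R = Rz(yaw) Ry(pitch) Rx(roll)).
In Python, from bench import robot gives the robot as it stands.
- The arm moves only by the tool move_arm, never from a script. Its argument "increments" is a list that holds one entry, the list of rows, each a list of 7 numbers: the opening, from 0 (shut) to 1 (fully open), then the shift along the tool's x, y, z as a fraction of full scale, then the turn, a rotation vector about the tool's x, y, z as a fraction of full scale. In form: [[[jaw, dx, dy, dz, rx, ry, rz], ...]]. A call has 1 to 8 rows; each row is the pose to reach, as a shift and turn from the pose commanded when the call began, along the tool's axes at that moment; what a row does not reach only later rows make up. Full scale, the value 1, is 0.1 m for a shift and pi/2 rad for a turn. A row lasts 1/12 s, in which the tool goes at most 41.7 mm and 7.16 degrees, less where a joint would pass 70% of its speed; a pose out of reach is approached as far as the arm can. A call with a number of a shift or a turn outside -1 to 1 is refused whole. A call with a gripper value outside its range is refused whole. The fingers move at their own pace and stop on an object; the grip force is fixed at half the most. Time passes only in rows, so rows that repeat a pose let the fingers close. It gives the time, the measured TCP pose, the force and the opening at its end, in the units of the state.
- robot.get_obs(): the state, without advancing time (a new reading comes with each control period).
- robot.snapshot(name): name is "scene" or "top" or "wrist"; returns (picture, depth): 384x512x3 uint8, red, green, blue; 384x512 float32, m along the optical axis (not along the pixel's ray), 0 where there is no reading.
- robot.camera_params(name): a dict with "mtx" (3x3 intrinsics, pixels), "R" (3x3) and "t" (3): a world point X has camera coordinates R X + t. Camera axes: x right, y down, z forward; pixel columns grow to the right and rows downward; lengths in m; the calibration is good to about 2 mm. The wrist camera is an equidistant fisheye: a pixel r from the principal point sees the ray r / f radians off the axis. A picture is of the moment at which its call begins: read the wrist's pose just before it. camera_params takes no time and is no camera call; for the wrist camera it gives the pose at the moment of the call.
- robot.close_job(): hands the job in, once; it reports no verdict.
The state is a dict: "time": time; "joint_positions": joint angles; "qvel": joint speeds; "joint_torque": joint torques, N m; "tool_pos": TCP position; "ee_rot": TCP orientation; "wrist_force": force on the tool from outside, world axes, zero at the start; "wrist_torque": the same for the moment, N m; "width": finger opening in m.
Only numpy, scipy, OpenCV 4.12 (cv2) and the standard library are available. Lean on these libraries where they do the work, as an engineer would, in place of code of your own. Each camera call takes 0.05 s, during which the arm holds its last target.

## Task

Swing the yellow cover door of the bench dust extractor wide open by its handle, square to the machine or a little further, then take the orange grip of the sprung suction gate behind it and slide the gate until its free edge stands across the middle of the round intake port, the pointer at the red half mark. The spring shuts the gate as soon as it is let go, so finish while your fingers still hold it steady at half. On the way do not let it run to three quarters open, where the draught would swallow small parts, and do not disturb the loose things lying around.

Things in the scene. Friction and masses are not known exactly. Their poses are not given: they have to be found in the camera images.
- extractor: bench dust extractor, fixed: low blue box 130 deep (x) x 220 wide (y) x 145 high (z) mm, white front plate. Origin: centre of its underside, on the bench. Its x points to its back, y to its left seen from the robot, z up; front face at x = -65 mm. Behind its yellow cover door are the round intake port and the sliding gate. Nothing on the machine stands above 147 mm.
- cover_door (a joint): opening angle of the yellow cover door, rad: 0 shut, 1.57 square to the front, stop at 1.9. A sheet-metal pan 180 wide, 50 deep, z = 16 to 140 mm, hinged on an upright axis at its left edge: its right edge comes towards the robot and swings round to the left. Stiff hinge (0.1 N m): it stays where it is left. Starts shut or ajar (up to 0.2).
- cover_hinge (a point): point on the upright hinge axis of the cover door, 115 mm above the bench (in the extractor's frame x = -67, y = +102 mm)
- cover_handle (a point): grip point on the door's bow handle, 115 mm above the bench, on the axis of an upright steel bar 10 mm thick, z = 43 to 135 mm, 35 mm off the door's front panel. It turns with the door. With the door shut it is 86 mm in front of the hinge axis and 147 mm to its right (extractor frame x = -153, y = -45 mm).
- gate_slide (a joint): opening of the suction gate, m: 0 shut, 0.030 half, 0.060 fully open. A steel plate in two level rails on the front face; it opens towards the extractor's right (its -y) against a spring that pulls it shut with 4 N when shut, 8.5 N at half, 13 N fully open. It starts shut.
- gate: the sliding gate with its orange plastic grip tab. Origin: centre of the tab's upper end, 130 mm above the bench (gate shut: extractor frame x = -91, y = +28 mm); axes as the extractor's. The tab is 12 mm thick in the sliding direction, 26 mm deep (13 to 39 mm in front of the front face), 66 mm high (z = 64 to 130 mm). With the door open it has 60 mm and more of free room on both sides.
- gate_edge (a point): middle of the gate's free upright edge (its left edge), which uncovers the port from left to right; carries a small red pointer at its upper end
- port (a point): centre of the round intake port, 54 mm across, in the front face: with the gate at half its free edge stands across this point
- half_mark (a point): the red line in the middle of the slanted white five-line scale above the gate, straight above the port's centre; the red pointer stands at it at half
- sanding_block: loose brown sanding block 56x90x28 mm lying right of the extractor; leave it alone. Origin: centre of its underside
- slat_3: loose wooden slat 20x120x8 mm lying on the bench at the front right; leave it alone. Origin: centre of its underside
- spring_clamp: loose orange and black spring clamp 56x108x22 mm lying on the bench at the left; leave it alone. Origin: centre of its underside

How it is judged:
By the outcome, as a careful person would: the job done as asked, in the order asked, and still so for the second after the job is handed in, while the arm keeps its last pose, push and grip.
It also fails if it takes over 48 s, if anything falls off the work surface, if the arm or the gripper's body presses on something with over 40 N, if the wrist force passes 120 N, or if a joint passes its speed limit or range.

## Working session

There is one attempt and no reset: what is moved stays moved. The work goes in short steps, Python scripts to look and compute and a tool call to move; the robot and the scene stay as the last step left them, time stands still between calls to the robot, and variables do not carry over. Pictures are saved under pics/ and viewed, and the job is handed in when it is done.

Besides the shell and the picture viewer there is one more tool, called after ">>>" by a JSON object that holds its "op" and its "data", one argument or row to a line. move_arm: Moves the arm, as the interface text tells. Its arguments: {"type":"object","properties":{"increments":{"type":"array","items":{"type":"array","items":{"type":"array","items":{"type":"number","minimum":-1,"maximum":1}}}}},"required":["increments"]}

```bash
ls; mkdir -p pics; python3 - <<'E'
from bench import robot
import cv2,numpy as np
o=robot.get_obs();print(o)
for n in("scene","top"):
    p,d=robot.snapshot(n);cv2.imwrite(f"pics/{n}0.png",p[:,:,::-1]);np.save(f"pics/{n}0.npy",d)
    c=robot.camera_params(n);print(n,c)
print(robot.tcp_to_tips)
E
```

```text
pics
{'time': 0.0, 'joint_positions': array([-1.26810867e+00,  8.79080409e-02,  1.37224800e+00, -2.97697116e-05,
        1.68356360e+00, -1.03084412e-01]), 'qvel': array([-0.0008714 , -0.0013431 ,  0.00042904, -0.00085151, -0.00121881,
       -0.00046315]), 'joint_torque': array([-1.48642739e-03, -3.40186644e+01, -3.02426112e+01,  7.17271375e-02,
        3.30818142e-02, -1.68929278e-04]), 'tool_pos': array([ 0.21706432, -0.50522471,  0.40353255]), 'ee_rot': array([-3.13947392e+00, -1.89439608e-04,  4.05768547e-01]), 'wrist_force': array([ 0.45144941, -0.70047165, -0.67309525]), 'wrist_torque': array([0.04268359, 0.02285218, 0.01619587]), 'width': 0.09379164506641237}
scene {'mtx': array([[488.82991776,   0.        , 249.31509385],
       [  0.        , 488.82991776, 193.12596386],
       [  0.        ,   0.        ,   1.        ]]), 'R': array([[-0.83920313, -0.54370297,  0.0111885 ],
       [-0.42180122,  0.63778669, -0.64444695],
       [ 0.34325184, -0.54554122, -0.76456716]]), 't': array([0.28849853, 0.44362377, 1.16763552])}
top {'mtx': array([[378.90443821,   0.        , 260.27933333],
       [  0.        , 378.90443821, 193.1762918 ],
       [  0.        ,   0.        ,   1.        ]]), 'R': array([[ 0.00994636, -0.99994406, -0.00359866],
       [-0.99568972, -0.00957204, -0.09225162],
       [ 0.09221201,  0.00450072, -0.99572922]]), 't': array([-0.23228451,  0.51238692,  1.10331519])}
0.1992
```

View pics/scene0.png

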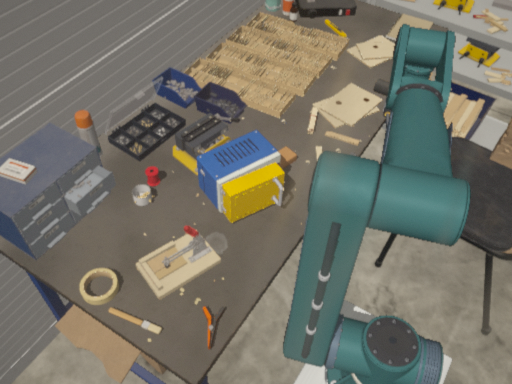

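View pics/top0.png

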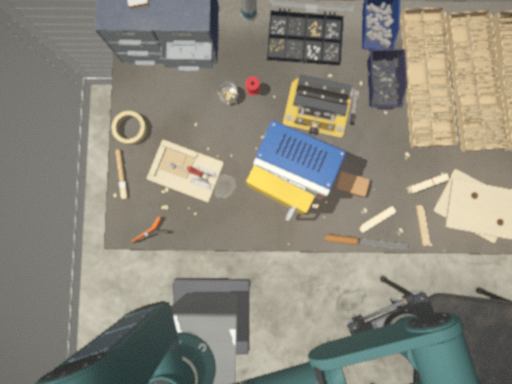

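The top view shows the blue extractor around (297,160), with the yellow door at (282,190), the handle at (292,213) and the sanding block at (354,184). Next I'll segment them and get world coordinates.

```bash
cat > h.py <<'E'
import numpy as np,cv2
from bench import robot
def cloud(n,d):
    c=robot.camera_params(n);K=c["mtx"];v,u=np.mgrid[:d.shape[0],:d.shape[1]]
    X=np.stack([(u-K[0,2])/K[0,0]*d,(v-K[1,2])/K[1,1]*d,d],-1)
    return (X-c["t"])@c["R"]
def proj(n,P):
    c=robot.camera_params(n);x=np.atleast_2d(P)@c["R"].T+c["t"];p=x@c["mtx"].T;return p[:,:2]/p[:,2:]
E
python3 - <<'E'
from h import *
im=cv2.imread("pics/top0.png");W=cloud("top",np.load("pics/top0.npy"))
hsv=cv2.cvtColor(im,cv2.COLOR_BGR2HSV)
H=W[...,2]
roi=np.zeros(H.shape,bool);roi[115:225,240:350]=1
hh=hsv[...,0]
for nm,m in (("blue",(hh>100)&(hh<125)&(hsv[...,1]>130)),("yel",(hh>18)&(hh<32)&(hsv[...,1]>150))):
    m=m&roi&(H>0.125)&(H<.16)
    P=W[m];print(nm,m.sum(),np.median(P[:,2]))
    r=cv2.minAreaRect((P[:,:2]*1000).astype(np.float32));print(r,cv2.boxPoints(r))
m=roi&(H>.05)&(hsv[...,1]<60)
m[:205]=0
for v,u in np.argwhere(m):print(u,v,W[v,u].round(3))
print(W[184,354],W[250,180])
big=cv2.resize(im[100:260,220:450],None,fx=3.4,fy=3.4,interpolation=2);cv2.imwrite("pics/t0z.png",big)
s=cv2.imread("pics/scene0.png");cv2.imwrite("pics/s0z.png",cv2.resize(s[110:240,160:330],None,fx=4.5,fy=4.5,interpolation=2))
E
```

```text
blue 294 0.14543557666086518
((630.9642333984375, -343.8641357421875), (209.79827880859375, 68.43617248535156), 62.10895919799805) [[ 551.65    -420.57114]
 [ 612.1366  -452.585  ]
 [ 710.27844 -267.15714]
 [ 649.7919  -235.14328]]
yel 53 0.13854527249028523
((512.2626342773438, -279.72235107421875), (165.21185302734375, 44.01837158203125), 62.2449951171875) [[ 454.31677 -342.5747 ]
 [ 493.27072 -363.07373]
 [ 570.2085  -216.87   ]
 [ 531.2545  -196.37097]]
276 205 [ 0.411 -0.232  1.145]
292 206 [ 0.471 -0.313  0.137]
293 206 [ 0.471 -0.315  0.138]
291 207 [ 0.471 -0.314  0.088]
292 207 [ 0.47  -0.315  0.103]
293 207 [ 0.468 -0.316  0.133]
294 207 [ 0.468 -0.318  0.138]
252 208 [ 0.411 -0.232  1.145]
256 208 [ 0.411 -0.232  1.145]
290 208 [ 0.47  -0.314  0.052]
291 208 [ 0.47  -0.316  0.058]
292 208 [ 0.466 -0.313  0.132]
293 208 [ 0.465 -0.316  0.134]
294 208 [ 0.466 -0.318  0.134]
295 208 [ 0.466 -0.321  0.134]
330 208 [ 0.411 -0.232  1.145]
274 209 [ 0.411 -0.232  1.145]
291 209 [ 0.467 -0.316  0.055]
292 209 [ 0.463 -0.313  0.134]
293 209 [ 0.463 -0.315  0.134]
294 209 [ 0.463 -0
[... 1428 characters left out ...]
05  0.134]
290 217 [ 0.441 -0.307  0.135]
291 217 [ 0.441 -0.31   0.137]
286 218 [ 0.44  -0.299  0.094]
287 218 [ 0.439 -0.3    0.13 ]
288 218 [ 0.439 -0.302  0.134]
289 218 [ 0.439 -0.305  0.135]
290 218 [ 0.439 -0.308  0.132]
342 218 [ 0.411 -0.232  1.145]
285 219 [ 0.438 -0.299  0.056]
286 219 [ 0.437 -0.299  0.099]
287 219 [ 0.436 -0.3    0.127]
288 219 [ 0.436 -0.303  0.128]
289 219 [ 0.436 -0.305  0.13 ]
290 219 [ 0.436 -0.308  0.126]
286 220 [ 0.435 -0.3    0.081]
287 220 [ 0.434 -0.301  0.117]
288 220 [ 0.433 -0.302  0.131]
289 220 [ 0.434 -0.306  0.126]
336 221 [ 0.411 -0.232  1.145]
283 224 [ 0.411 -0.232  1.145]
[ 0.544294  -0.5050742  0.0271047] [0.34367069 0.0111268  0.0023042 ]
```

View pics/t0z.png

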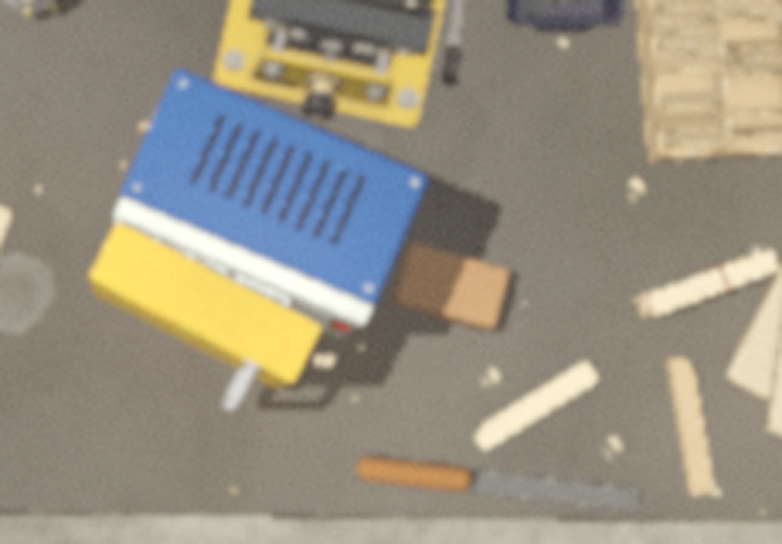

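View pics/s0z.png

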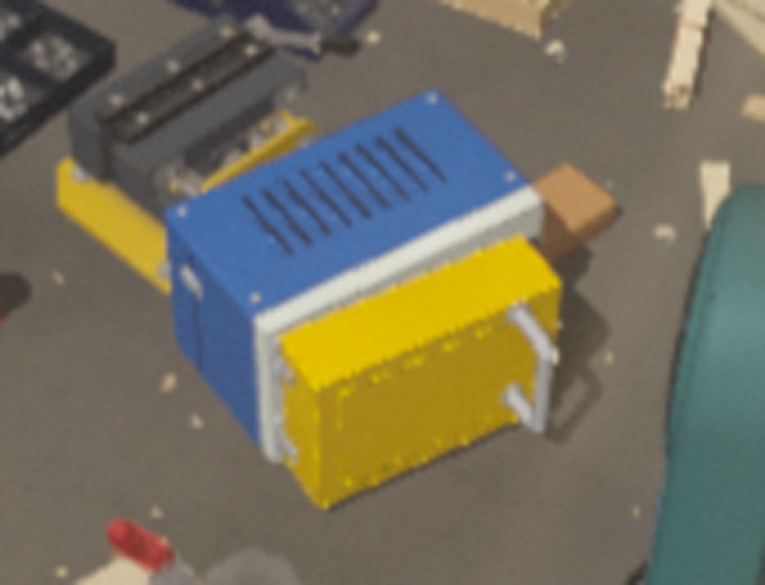

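```bash
cat > h2.py <<'E'
E
python3 - <<'E'
from h import *
im=cv2.imread("pics/top0.png");W=cloud("top",np.load("pics/top0.npy"))
hsv=cv2.cvtColor(im,cv2.COLOR_BGR2HSV);H=W[...,2]
hh=hsv[...,0]
roi=np.zeros(H.shape,bool);roi[110:225,240:350]=1
yel=(hh>18)&(hh<34)&(hsv[...,1]>110)
def comp(m):
    n,l,s,_=cv2.connectedComponentsWithStats(m.astype(np.uint8));return l==1+np.argmax(s[1:,4])
top=comp(roi&~yel&(abs(H-.1455)<.012))
P=W[top];print(top.sum(),P[:,2].mean())
r=cv2.minAreaRect((P[:,:2]*1000).astype(np.float32));print(r);print(cv2.boxPoints(r))
# only blue part
blue=comp(top&(hh>100)&(hh<125)&(hsv[...,1]>90))
P=W[blue];r=cv2.minAreaRect((P[:,:2]*1000).astype(np.float32));print("blue",r);print(cv2.boxPoints(r))
y=comp(roi&yel&(abs(H-.139)<.01))
P=W[y];r=cv2.minAreaRect((P[:,:2]*1000).astype(np.float32));print("yel",y.sum(),r);print(cv2.boxPoints(r))
E
```

```text
3894 0.14498844040908818
((600.6488037109375, -331.7493591308594), (221.1052703857422, 135.66038513183594), 67.99137878417969)
[[ 496.33243 -408.82666]
 [ 622.1068  -459.66486]
 [ 704.9652  -254.67206]
 [ 579.1908  -203.83386]]
blue ((610.8959350585938, -335.25860595703125), (218.2084503173828, 109.93778991699219), 66.85811614990234)
[[ 517.4712  -413.9804 ]
 [ 618.56274 -457.187  ]
 [ 704.3207  -256.5368 ]
 [ 603.2291  -213.3302 ]]
yel 1256 ((516.7903442382812, -280.0911865234375), (179.82794189453125, 50.924903869628906), 63.2005615234375)
[[ 453.5234  -348.8673 ]
 [ 498.9785  -371.82776]
 [ 580.05725 -211.31506]
 [ 534.6022  -188.35461]]
```

```bash
python3 - <<'E'
from h import *
from scipy.optimize import minimize
im=cv2.imread("pics/top0.png");W=cloud("top",np.load("pics/top0.npy"))
hsv=cv2.cvtColor(im,cv2.COLOR_BGR2HSV);H=W[...,2];hh=hsv[...,0]
roi=np.zeros(H.shape,bool);roi[110:225,240:350]=1
yel=(hh>18)&(hh<34)&(hsv[...,1]>110)
# compare in image: render both as masks
S=8
def fill(P):
    m=np.zeros((110*S,110*S),np.uint8);q=(proj("top",P)-[240,115]+.5)*S
    cv2.fillPoly(m,[np.round(q).astype(np.int32)],1);return cv2.resize(m.astype(np.float32),(110,110),interpolation=cv2.INTER_AREA)
def rect(x,y,th,b,z):
    c,s=np.cos(th),np.sin(th);b=np.array(b);return np.c_[x+c*b[:,0]-s*b[:,1],y+s*b[:,0]+c*b[:,1],np.full(len(b),z)]
T=(roi&~yel&(abs(H-.1455)<.012))[115:225,240:350].astype(np.float32)
T=cv2.morphologyEx(T,cv2.MORPH_OPEN,np.ones((5,5)))
Y=(roi&yel&(abs(H-.139)<.011))[115:225,240:350].astype(np.float32)
Bx=[(-.065,-.11),(.065,-.11),(.065,.11),(-.065,.11)]
f=lambda p:abs(fill(rect(p[0]/100,p[1]/100,p[2]/10,Bx,.145))-T).sum()
best=min((minimize(f,[60.3,-33.3,a],method="Nelder-Mead",options=dict(initial_simplex=[[60.3,-33.3,a],[61,-33.3,a],[60.3,-32.5,a],[60.3,-33.3,a+.4]])) for a in(-4.5,-4,-3.5)),key=lambda r:r.fun)
print(best.fun,best.x)
x,y,th=best.x/[100,100,10]
hin=rect(x,y,th,[(-.067,.102)],.115)[0];print("hinge",hin)
# door: pan in door frame: from x=-? panel front 51mm ahead of hinge, y 0..-180
Dx=[(-.051,.0),(-.001,0.),(-.001,-.18),(-.051,-.18)]
g=lambda p:abs(fill(rect(hin[0]+p[1]/100,hin[1]+p[2]/100,th-p[0],Dx,.140))-Y).sum()
b2=minimize(g,[.06,0,0],method="Nelder-Mead",options=dict(initial_simplex=[[.05,0,0],[.15,0,0],[.05,.3,0],[.05,0,.3]]));print(b2.fun,b2.x)
a=b2.x[0]
for o in (a,1.6):print("handle",rect(hin[0],hin[1],th-o,[(-.086,-.147)],.115))
print("tab",rect(x,y,th,[(-.091,.028),(-.091,-.002)],.13))
big=cv2.resize(im,None,fx=1,fy=1)
out=cv2.resize(im[105:235,230:360],None,fx=4.5,fy=4.5,interpolation=2)
for P in(rect(x,y,th,Bx,.145),rect(hin[0],hin[1],th-a,Dx,.14),rect(hin[0],hin[1],th-a,np.array([(-.086,-.147),(-.051,-.147)]),.135)):
    cv2.polylines(out,[np.round((proj("top",P)-[230,105]+.5)*4.5).astype(int)],True,(0,0,255),1)
cv2.imwrite("pics/fit.png",out)
E
```

```text
195.75 [ 60.09738757 -33.11486842  -4.05144244]
hinge [ 0.57960126 -0.2109979   0.115     ]
57.484375 [ 0.06273528  0.03646147 -0.0403962 ]
handle [[ 0.43654775 -0.30341377  0.115     ]]
handle [[ 0.48244143 -0.07112307  0.115     ]]
tab [[ 0.52837697 -0.26954764  0.13      ]
 [ 0.51655243 -0.297119    0.13      ]]
```

View pics/fit.png

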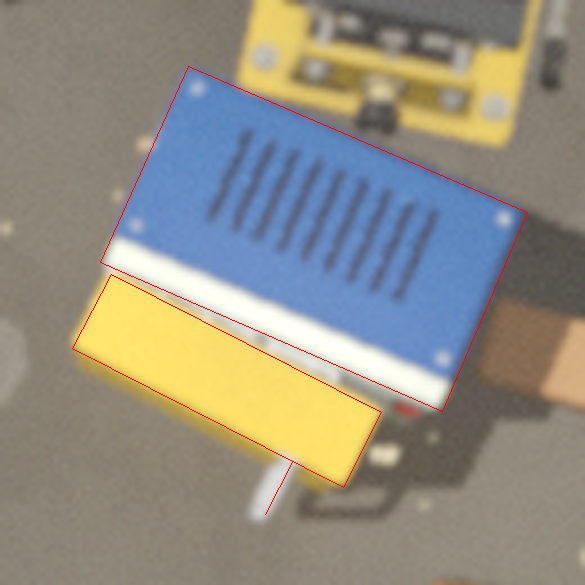

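```bash
cat >> h.py <<'E'
EX=np.array([.6010,-.3311]);TH=-.4051;HINGE=np.array([.5796,-.2110])
def rot(a):c,s=np.cos(a),np.sin(a);return np.array([[c,-s],[s,c]])
def e2w(p):return EX+rot(TH)@np.array(p)
def w2e(p):return rot(-TH)@(np.array(p)-EX)
def handle(o):return HINGE+rot(TH-o)@np.array([-.086,-.147])
from scipy.spatial.transform import Rotation as Ro
def tool_target(xy,zg,ya):
    "grasp pt world, tool down, tool y at world angle ya(rad)"
    y=np.array([np.cos(ya),np.sin(ya),0]);z=np.array([0,0,-1.]);x=np.cross(y,z)
    return np.array([*xy,zg+.18]),np.c_[x,y,z]
def row(tgt,ref=None):
    "ref: (pos,R) commanded; default measured"
    if ref is None:
        o=robot.get_obs();ref=(o["tool_pos"],Ro.from_euler("xyz",o["ee_rot"]).as_matrix())
    d=ref[1].T@(tgt[0]-ref[0])/.1;r=Ro.from_matrix(ref[1].T@tgt[1]).as_rotvec()/(np.pi/2)
    return np.r_[d,r].round(3)
E
python3 - <<'E'
from h import *
t=tool_target(handle(.063),.22,TH+np.pi/2-.063);print(t,row(t))
E
```

```text
(array([ 0.43652612, -0.30338432,  0.4       ]), array([[-0.89242716,  0.45119149,  0.        ],
       [ 0.45119149,  0.89242716,  0.        ],
       [ 0.        ,  0.        , -1.        ]])) [ 2.813e+00 -9.880e-01  3.900e-02 -1.000e-03 -1.000e-03 -1.444e+00]
```

>>> {"op": "move_arm", "data": {
  "increments": [
    [[1,0.95,-0.33,0,0,0,-0.6],[1,0.95,-0.33,0,0,0,-0.6],[1,0.95,-0.33,0,0,0,-0.6],[1,0.95,-0.33,0,0,0,-0.6],[1,0.95,-0.33,0,0,0,-0.6],[1,0.95,-0.33,0,0,0,-0.6],[1,0.95,-0.33,0,0,0,-0.6],[1,0.95,-0.33,0,0,0,-0.6]]
  ]
}}

```text
time: 0.77
tool_pos: [0.2914, -0.4373, 0.4041]
ee_rot: [-3.141, -0.001, 1.354]
wrist_force: [0.1, 0.1, -0.2]
width: 0.0941
```

```bash
python3 - <<'E'
from h import *
t=tool_target(handle(.063),.22,TH+np.pi/2-.063);print(row(t))
E
```

```text
[ 1.620e+00  1.129e+00  4.100e-02 -0.000e+00 -1.000e-03 -8.400e-01]
```

>>> {"op": "move_arm", "data": {
  "increments": [
    [[1,0.9,0.6,0,0,0,-0.6],[1,0.9,0.6,0,0,0,-0.6],[1,0.9,0.6,0,0,0,-0.6],[1,0.9,0.6,0,0,0,-0.6],[1,0.9,0.6,0,0,0,-0.6],[1,0.9,0.6,0,0,0,-0.6],[1,0.9,0.6,0,0,0,-0.6],[1,0.9,0.6,0,0,0,-0.6]]
  ]
}}

```text
time: 1.43
tool_pos: [0.3698, -0.3628, 0.4041]
ee_rot: [-3.142, -0.001, 2.296]
wrist_force: [-0.6, 0.6, 1.1]
width: 0.0943
```

```bash
python3 - <<'E'
from h import *
t=tool_target(handle(.063),.22,TH+np.pi/2-.063);print(row(t))
E
```

```text
[ 0.002  0.893  0.041  0.    -0.001 -0.24 ]
```

>>> {"op": "move_arm", "data": {
  "increments": [
    [[0.5,0,0.893,0,0,0,-0.24],[0.5,0,0.893,0,0,0,-0.24],[0.5,0,0.893,0,0,0,-0.24],[0.5,0,0.893,0,0,0,-0.24],[0.5,0,0.893,0,0,0,-0.24],[0.5,0,0.893,0,0,0,-0.24]]
  ]
}}

```text
time: 1.93
tool_pos: [0.4364, -0.3046, 0.4043]
ee_rot: [-3.141, -0.001, 2.664]
wrist_force: [0.5, -0.2, 0.6]
width: 0.0574
```

```bash
python3 - <<'E'
from h import *
t=tool_target(handle(.063),.113,TH+np.pi/2-.063);print(row(t))
for n in("top","wrist"):
    p,d=robot.snapshot(n);cv2.imwrite(f"pics/{n}1.png",p[:,:,::-1])
p=cv2.imread("pics/top1.png");cv2.imwrite("pics/top1z.png",cv2.resize(p[105:255,200:400],None,fx=4,fy=4,interpolation=2))
E
```

```text
[ 3.000e-03  1.200e-02  1.113e+00 -0.000e+00 -1.000e-03 -6.000e-03]
```

View pics/wrist1.png

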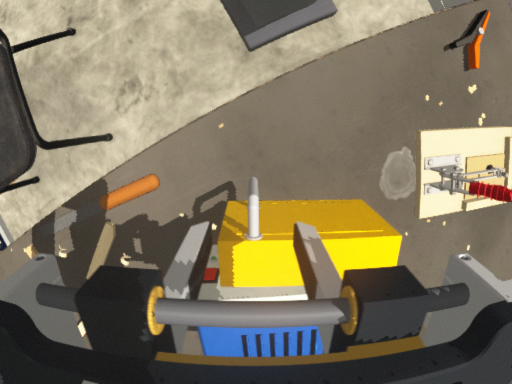

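View pics/top1z.png

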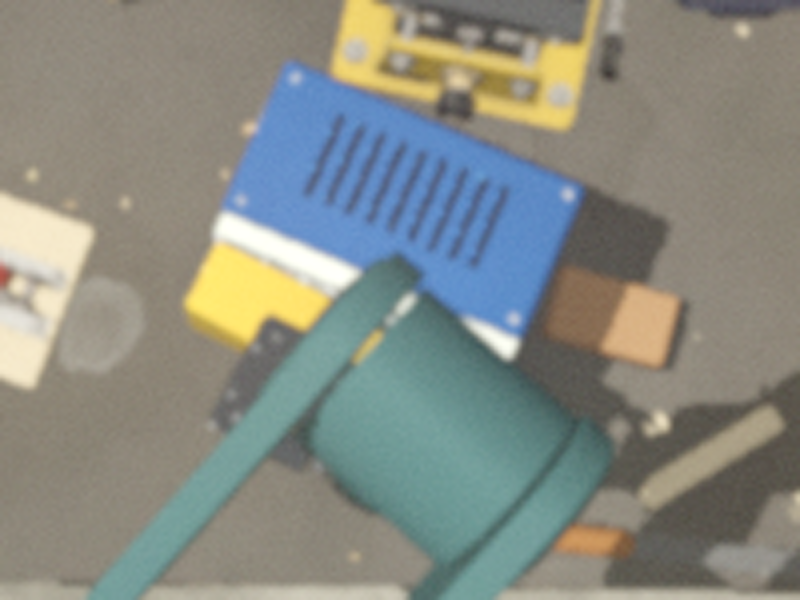

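The wrist view shows the handle (254,180)–(254,237) centred between the fingers at (203,230) and (302,230). Descending.

>>> {"op": "move_arm", "data": {
  "increments": [
    [[0.5,0,0.012,0.25,0,0,0],[0.5,0,0.012,0.5,0,0,0],[0.5,0,0.012,0.75,0,0,0],[0.5,0,0.012,1,0,0,0],[0.5,0,0.012,1,0,0,0]]
  ]
}}

```text
time: 2.45
tool_pos: [0.4354, -0.3027, 0.2988]
ee_rot: [3.139, -0.011, 2.665]
wrist_force: [-0.6, 0.2, -0.4]
width: 0.0471
```

>>> {"op": "move_arm", "data": {
  "increments": [
    [[0.5,0,0,0.1,0,0,0],[0.3,0,0,0.1,0,0,0],[0,0,0,0.1,0,0,0],[0,0,0,0.1,0,0,0],[0,0,0,0.1,0,0,0],[0,0,0,0.1,0,0,0],[0,0,0,0.1,0,0,0],[0,0,0,0.1,0,0,0]]
  ]
}}

```text
time: 3.12
tool_pos: [0.437, -0.3037, 0.2957]
ee_rot: [-3.139, 0.001, 2.667]
wrist_force: [-2.7, -3.4, 3.3]
width: 0.0094
```

```bash
python3 - <<'E'
from h import *
o=robot.get_obs();print(o["tool_pos"],o["ee_rot"],o["wrist_force"],o["width"])
p,d=robot.snapshot("wrist");cv2.imwrite("pics/wrist2.png",p[:,:,::-1])
y=o["ee_rot"][2]
g=o["tool_pos"][:2];r=g-HINGE;print("r",np.linalg.norm(r), "open est",TH+np.arctan2(-.147,-.086)-np.arctan2(r[1],r[0]))
# arc rows relative to present pose, tool y now
R=Ro.from_euler("xyz",o["ee_rot"]).as_matrix();ref=(o["tool_pos"],R)
for tot in(np.arange(1,9)*.04,np.arange(1,9)*.1):
  for a in tot:
    t=o["tool_pos"].copy();t[:2]=HINGE+rot(-a)@r
    Rt=Ro.from_euler("z",-a).as_matrix()@R
    print(row((t,Rt),ref))
E
```

```text
[ 0.43703482 -0.30367866  0.29567139] [-3.13854231e+00  5.13831752e-04  2.66732464e+00] [-2.66451304 -3.41948384  3.34020855] 0.00935639742534439
r 0.17004165722688555 open est 0.0599230450742092
[ 0.058  0.035 -0.     0.     0.     0.025]
[ 0.115  0.072 -0.     0.     0.     0.051]
[ 0.171  0.112 -0.     0.     0.     0.076]
[ 0.224  0.153 -0.001  0.     0.     0.102]
[ 0.276  0.197 -0.001  0.     0.     0.127]
[ 0.327  0.243 -0.001  0.     0.     0.153]
[ 0.375  0.291 -0.001  0.     0.001  0.178]
[ 0.421  0.341 -0.001  0.     0.001  0.204]
[ 0.143  0.092 -0.     0.     0.     0.064]
[ 0.276  0.197 -0.001  0.     0.     0.127]
[ 0.398  0.316 -0.001  0.     0.001  0.191]
[ 0.508  0.446 -0.002  0.     0.001  0.255]
[ 0.604  0.586 -0.002  0.     0.001  0.318]
[ 0.686  0.735 -0.003  0.     0.001  0.382]
[ 0.752  0.891 -0.003  0.     0.001  0.446]
[ 0.802  1.054 -0.004  0.     0.002  0.509]
```

View pics/wrist2.png

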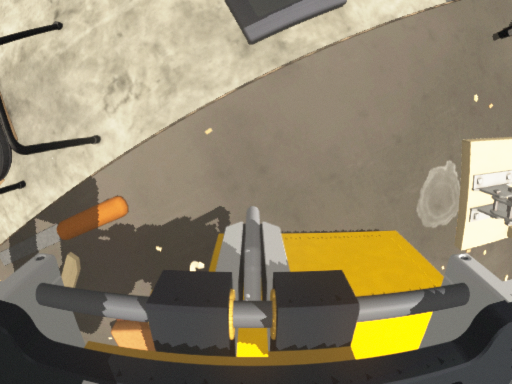

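>>> {"op": "move_arm", "data": {
  "increments": [
    [[0,0.058,0.035,0,0,0,0.025],[0,0.115,0.072,0,0,0,0.051],[0,0.171,0.112,0,0,0,0.076],[0,0.224,0.153,0,0,0,0.102],[0,0.276,0.197,0,0,0,0.127],[0,0.327,0.243,0,0,0,0.153],[0,0.375,0.291,0,0,0,0.178],[0,0.421,0.341,0,0,0,0.204]]
  ]
}}

```text
time: 3.83
tool_pos: [0.4151, -0.2536, 0.2956]
ee_rot: [-3.14, 0.001, 2.345]
wrist_force: [-4.6, -1.5, 4.2]
width: 0.0096
```

```bash
cat > st.py <<'E'
from h import *
o=robot.get_obs();print(o["time"],o["tool_pos"],o["ee_rot"],o["wrist_force"],o["width"],o["joint_positions"].round(2))
r=o["tool_pos"][:2]-HINGE;print("r",np.linalg.norm(r), "open est",(TH+np.arctan2(-.147,-.086)-np.arctan2(r[1],r[0]))%(2*np.pi), "by yaw",.06+(2.6673-o["ee_rot"][2]))
E
python3 st.py
```

```text
3.8333 [ 0.4150687  -0.25364563  0.29562219] [-3.13991093e+00  1.03407410e-03  2.34476690e+00] [-4.58779074 -1.51132075  4.20531342] 0.009566109880712133 [-0.66 -0.01  1.69 -0.    1.46 -1.44]
r 0.16996823279064455 open est 0.3827403619024352 by yaw 0.38253309779082517
```

>>> {"op": "move_arm", "data": {
  "increments": [
    [[0,0.058,0.035,0,0,0,0.025],[0,0.115,0.072,0,0,0,0.051],[0,0.171,0.112,0,0,0,0.076],[0,0.224,0.153,0,0,0,0.102],[0,0.276,0.197,0,0,0,0.127],[0,0.327,0.243,0,0,0,0.153],[0,0.375,0.291,0,0,0,0.178],[0,0.421,0.341,0,0,0,0.204]]
  ]
}}

```text
time: 4.5
tool_pos: [0.4102, -0.1993, 0.2956]
ee_rot: [-3.141, 0.001, 2.025]
wrist_force: [-2.7, -0.9, 5.2]
width: 0.0089
```

>>> {"op": "move_arm", "data": {
  "increments": [
    [[0,0.058,0.035,0,0,0,0.025],[0,0.115,0.072,0,0,0,0.051],[0,0.171,0.112,0,0,0,0.076],[0,0.224,0.153,0,0,0,0.102],[0,0.276,0.197,0,0,0,0.127],[0,0.327,0.243,0,0,0,0.153],[0,0.375,0.291,0,0,0,0.178],[0,0.421,0.341,0,0,0,0.204]]
  ]
}}

```text
time: 5.17
tool_pos: [0.4227, -0.1463, 0.2957]
ee_rot: [3.14, 0.001, 1.704]
wrist_force: [-0.5, -1.3, 3.4]
width: 0.0093
```

```bash
python3 st.py
```

```text
5.1667 [ 0.42268228 -0.14633264  0.29565899] [3.14006129e+00 5.42915597e-04 1.70446160e+00] [-0.5280626  -1.32203756  3.40720744] 0.00925625541534415 [-0.46 -0.1   1.77  0.    1.46 -0.59]
r 0.1697204689956044 open est 1.0272561428824716 by yaw 1.0228384047694716
```

```bash
python3 - <<'E'
from h import *
W=cloud("top",np.load("pics/top0.npy"))
for a in(1.35,1.66,1.8):
  pts=[HINGE+rot(TH-a)@np.array(q) for q in((-.051,0),(-.051,-.18),(-.086,-.147),(-.086,-.21),(-.001,-.18))]
  print(a,np.round(pts,3).tolist())
H=W[...,2]
m=np.zeros(H.shape,bool);m[120:250,110:250]=1;m&=(H>.012)&(H<.3)&(W[...,1]>-.19)
P=W[m]
ev=sorted({(round(x,2),round(y,2)) for x,y,_ in P})
import collections
g=collections.defaultdict(float)
for x,y,z in P:
    k=(round(x*50)/50,round(y*50)/50);g[k]=max(g[k],z)
for k in sorted(g):print(k,round(g[k],3),end="; ")
E
```

```text
1.35 [[0.589, -0.161], [0.412, -0.128], [0.451, -0.1], [0.389, -0.088], [0.403, -0.177]]
1.66 [[0.604, -0.166], [0.445, -0.081], [0.491, -0.066], [0.436, -0.036], [0.422, -0.125]]
1.8 [[0.61, -0.17], [0.465, -0.063], [0.512, -0.055], [0.461, -0.017], [0.435, -0.104]]
(0.36, 0.14) 0.023; (0.38, 0.1) 0.024; (0.38, 0.12) 0.023; (0.38, 0.14) 0.022; (0.4, 0.04) 0.02; (0.4, 0.06) 0.025; (0.4, 0.08) 0.021; (0.4, 0.1) 0.024; (0.4, 0.12) 0.023; (0.42, 0.08) 0.023; (0.42, 0.1) 0.019; (0.44, 0.06) 0.018; (0.44, 0.08) 0.022; (0.48, -0.08) 0.017; (0.5, -0.08) 0.021; (0.5, -0.06) 0.021; (0.5, -0.04) 0.023; (0.5, -0.02) 0.019; (0.5, 0.18) 0.015; (0.5, 0.2) 0.015; (0.52, -0.08) 0.026; (0.52, -0.06) 0.024; (0.52, -0.04) 0.024; (0.52, -0.02) 0.022; (0.52, 0.0) 0.024; (0.52, 0.02) 0.021; (0.52, 0.04) 0.02; (0.52, 0.18) 0.014; (0.52, 0.2) 0.013; (0.54, -0.18) 0.138; (0.54, -0.1) 0.022; (0.54, -0.08) 0.08; (0.54, -0.06) 0.084; (0.54, -0.04) 0.053; (0.54, -0.02) 0.026; (0.54, 0.0) 0.021; (0.54, 0.02) 0.022; (0.54, 0.04) 0.023; (0.54, 0.06) 0.024; (0.54, 0.08) 0.023; (0.54, 0.1) 0.022; (0.54, 0.18) 0.016; 
[... 1046 characters left out ...]
(0.64, -0.02) 0.037; (0.64, 0.0) 0.038; (0.64, 0.02) 0.038; (0.64, 0.04) 0.037; (0.64, 0.06) 0.039; (0.64, 0.08) 0.036; (0.64, 0.2) 0.018; (0.64, 0.22) 0.015; (0.66, 0.0) 0.016; (0.66, 0.02) 0.039; (0.66, 0.04) 0.038; (0.66, 0.06) 0.04; (0.66, 0.08) 0.022; (0.66, 0.14) 0.024; (0.66, 0.16) 0.028; (0.66, 0.18) 0.029; (0.66, 0.2) 0.026; (0.68, 0.06) 0.02; (0.68, 0.08) 0.021; (0.68, 0.14) 0.03; (0.68, 0.16) 0.027; (0.68, 0.18) 0.027; (0.68, 0.2) 0.028; (0.68, 0.22) 0.027; (0.7, 0.12) 0.03; (0.7, 0.14) 0.029; (0.7, 0.2) 0.026; (0.7, 0.22) 0.03; (0.72, 0.12) 0.03; (0.72, 0.14) 0.029; (0.72, 0.2) 0.03; (0.72, 0.22) 0.03; (0.74, 0.12) 0.015; (0.74, 0.14) 0.029; (0.74, 0.2) 0.024; (0.74, 0.22) 0.025;
```

```bash
python3 - <<'E'
from h import *
p,d=robot.snapshot("scene");cv2.imwrite("pics/s3.png",p[:,:,::-1]);np.save("pics/s3.npy",d)
q,d2=robot.snapshot("top");cv2.imwrite("pics/t3.png",q[:,:,::-1]);np.save("pics/t3.npy",d2)
cv2.imwrite("pics/s3z.png",cv2.resize(p[140:310,120:340,::-1],None,fx=3.5,fy=3.5,interpolation=2))
cv2.imwrite("pics/t3z.png",cv2.resize(q[120:250,130:330,::-1],None,fx=4,fy=4,interpolation=2))
for n,dd in(("scene",np.load("pics/scene0.npy")),("top",np.load("pics/top0.npy"))):
    W=cloud(n,dd);m=(abs(W[...,0]-.555)<.06)&(abs(W[...,1]+.06)<.05)&(W[...,2]>.04)&(W[...,2]<.3)
    P=W[m];print(n,len(P),np.argwhere(m).mean(0)[::-1] if len(P) else 0)
    print(P[::max(1,len(P)//25)].round(3).tolist())
E
```

```text
scene 328 [193.23780488 240.10670732]
[[0.57, -0.038, 0.145], [0.565, -0.035, 0.143], [0.557, -0.041, 0.138], [0.555, -0.047, 0.128], [0.556, -0.054, 0.115], [0.554, -0.059, 0.106], [0.552, -0.061, 0.1], [0.552, -0.064, 0.093], [0.558, -0.046, 0.099], [0.548, -0.059, 0.087], [0.547, -0.073, 0.067], [0.54, -0.073, 0.067], [0.539, -0.072, 0.065], [0.54, -0.067, 0.065], [0.543, -0.062, 0.063], [0.548, -0.056, 0.063], [0.556, -0.048, 0.061], [0.568, -0.044, 0.051], [0.538, -0.072, 0.041], [0.546, -0.06, 0.045], [0.55, -0.044, 0.056], [0.557, -0.043, 0.047], [0.561, -0.031, 0.054], [0.567, -0.025, 0.052], [0.565, -0.023, 0.051], [0.569, -0.018, 0.043]]
top 194 [198.70103093 173.85051546]
[[0.575, -0.036, 0.143], [0.573, -0.044, 0.139], [0.569, -0.043, 0.147], [0.566, -0.037, 0.145], [0.57, -0.052, 0.125], [0.565, -0.047, 0.139], [0.578, -0.057, 0.052], [0.563, -0.048, 0.133], [0.568, -0.062, 0.099], [0.559, -0.044, 0.138], [0.564, -0.058, 0.108], [0.569, -0.02, 0.055], [0.559, -0.052, 0.125], [0.563, -0.067, 0.096], [0.566, -0.025, 0.05], [0.557, -0.056, 0.116], [0.562, -0.073, 0.08], [0.555, -0.051, 0.114], [0.558, -0.067, 0.095], [0.553, -0.055, 0.108], [0.562, -0.074, 0.046], [0.555, -0.072, 0.069], [0.553, -0.054, 0.067], [0.551, -0.047, 0.057], [0.548, -0.07, 0.08], [0.548, -0.056, 0.061], [0.546, -0.061, 0.052], [0.541, -0.071, 0.065]]
```

View pics/s3z.png

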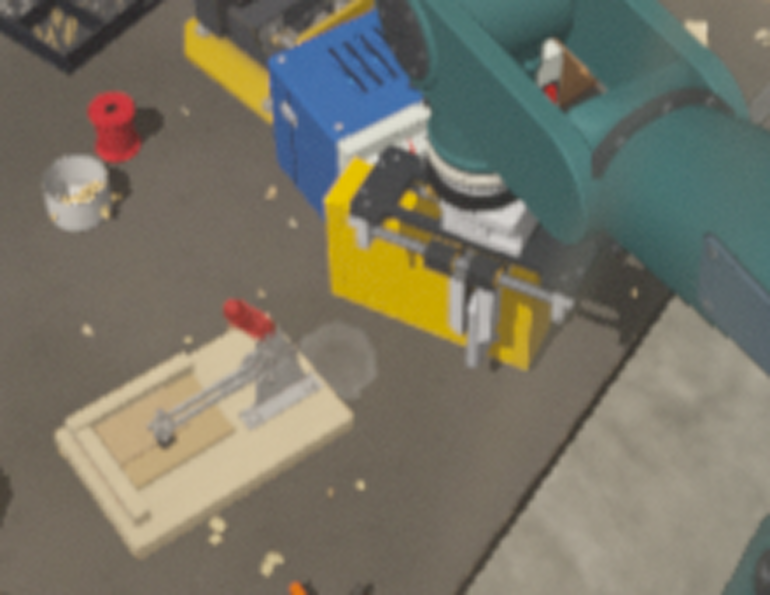

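View pics/t3z.png

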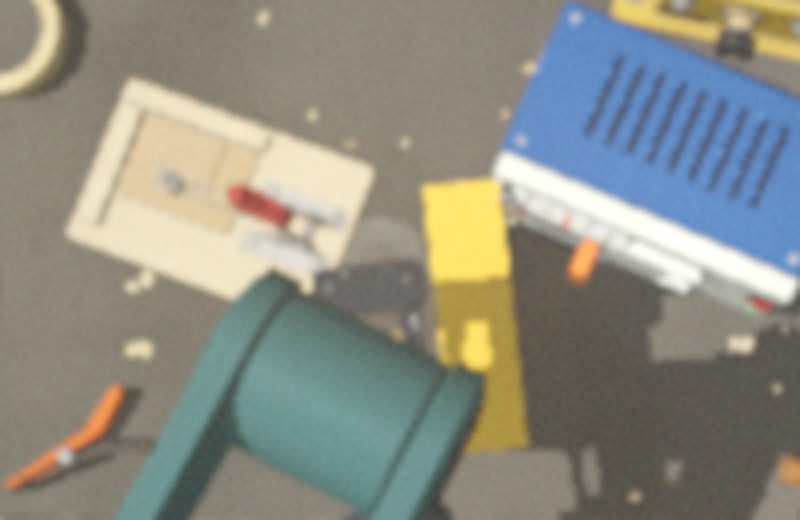

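```bash
python3 - <<'E'
from h import *
W=cloud("top",np.load("pics/top0.npy"));H=W[...,2]
m=np.zeros(H.shape,bool);m[120:250,140:240]=1;m&=(H>.012)&(H<.3)
P=W[m]
for a in(1.6,1.63,1.66):
    L=(P[:,:2]-HINGE)@rot(TH-a)   # door frame
    k=(L[:,0]<-.045)&(L[:,1]<.02)&(L[:,1]>-.2)&(L[:,0]>-.2)&(H[m]<.035)|(H[m]>.035)
    for zlo in(.012,.04,.09):
        q=L[k&(P[:,2]>zlo)];i=q[:,0].argmax();print(a,zlo,q[i].round(3), np.linalg.norm(q-[-.086,-.147],axis=1).min().round(3))
E
```

```text
1.6 0.012 [-0.088 -0.142] 0.005
1.6 0.04 [-0.108 -0.092] 0.058
1.6 0.09 [-0.121 -0.081] 0.07
1.63 0.012 [-0.083 -0.145] 0.003
1.63 0.04 [-0.105 -0.096] 0.054
1.63 0.09 [-0.119 -0.084] 0.065
1.66 0.012 [-0.079 -0.147] 0.001
1.66 0.04 [-0.102 -0.099] 0.05
1.66 0.09 [-0.116 -0.088] 0.061
```

>>> {"op": "move_arm", "data": {
  "increments": [
    [[0,0.058,0.035,0,0,0,0.025],[0,0.115,0.072,0,0,0,0.051],[0,0.171,0.112,0,0,0,0.076],[0,0.224,0.153,0,0,0,0.102],[0,0.276,0.197,0,0,0,0.127],[0,0.327,0.243,0,0,0,0.153],[0,0.375,0.291,0,0,0,0.178],[0,0.421,0.341,0,0,0,0.204]]
  ]
}}

```text
time: 5.93
tool_pos: [0.451, -0.1005, 0.2956]
ee_rot: [3.139, 0.0, 1.385]
wrist_force: [0.4, -1.1, 3.7]
width: 0.0095
```

>>> {"op": "move_arm", "data": {
  "increments": [
    [[0,0.058,0.035,0,0,0,0.025],[0,0.115,0.072,0,0,0,0.051],[0,0.171,0.112,0,0,0,0.076],[0,0.224,0.153,0,0,0,0.102],[0,0.276,0.197,0,0,0,0.127],[0,0.327,0.243,0,0,0,0.153],[0,0.38,0.296,0,0,0,0.181],[0,0.38,0.296,0,0,0,0.181]]
  ]
}}

```text
time: 6.6
tool_pos: [0.4878, -0.0686, 0.2956]
ee_rot: [3.138, -0.001, 1.102]
wrist_force: [1.9, -1.9, 4.2]
width: 0.0095
```

```bash
python3 st.py;  python3 - <<'E'
from h import *
q,d2=robot.snapshot("top");cv2.imwrite("pics/t4.png",q[:,:,::-1]);np.save("pics/t4.npy",d2)
cv2.imwrite("pics/t4z.png",cv2.resize(q[120:250,130:330,::-1],None,fx=4,fy=4,interpolation=2))
E
```

```text
6.6 [ 0.48777505 -0.0686008   0.29563917] [ 3.13808070e+00 -7.79595750e-04  1.10241157e+00] [ 1.88613869 -1.85286288  4.19096093] 0.009489057869730562 [-0.25  0.01  1.67  0.    1.46  0.21]
r 0.1694383502907493 open est 1.634409752131102 by yaw 1.6248884334450766
```

View pics/t4z.png

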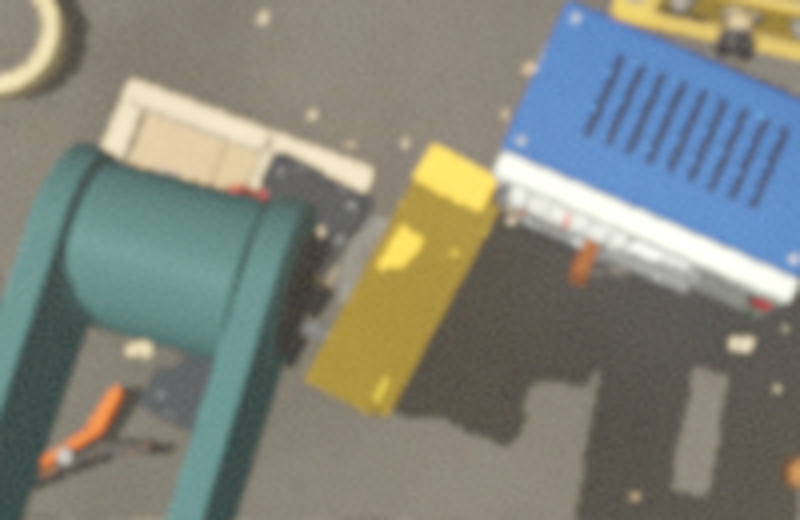

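>>> {"op": "move_arm", "data": {
  "increments": [
    [[0.35,0,0,0,0,0,0],[0.35,0,0,0,0,0,0],[0.35,0,0,0,0,0,0],[0.35,0,0,-0.25,0,0,0],[0.35,0,0,-0.5,0,0,0],[0.35,0,0,-0.75,0,0,0],[0.35,0,0,-1,0,0,0],[0.35,0,0,-1,0,0,0]]
  ]
}}

```text
time: 7.32
tool_pos: [0.4869, -0.0686, 0.3999]
ee_rot: [3.133, -0.002, 1.102]
wrist_force: [0.2, 0.3, 1.5]
width: 0.0331
```

```bash
python3 - <<'E'
from h import *
t=tool_target(e2w([-.091,.028]),.22,TH+np.pi/2);print(t[0],row(t))
E
```

```text
[ 0.52840037 -0.26950217  0.4       ] [-1.605  1.277  0.006  0.005  0.003 -1.04 ]
```

>>> {"op": "move_arm", "data": {
  "increments": [
    [[0.5,-0.8,0.64,0,0,0,-0.52],[0.5,-0.8,0.64,0,0,0,-0.52],[0.5,-0.8,0.64,0,0,0,-0.52],[0.5,-0.8,0.64,0,0,0,-0.52],[0.5,-0.8,0.64,0,0,0,-0.52],[0.5,-0.8,0.64,0,0,0,-0.52],[0.5,-0.8,0.64,0,0,0,-0.52],[0.5,-0.8,0.64,0,0,0,-0.52]]
  ]
}}

```text
time: 7.98
tool_pos: [0.5072, -0.1689, 0.3927]
ee_rot: [-3.139, -0.002, 1.92]
wrist_force: [-0.4, 0.6, 0.2]
width: 0.0469
```

```bash
python3 - <<'E'
from h import *
t=tool_target(e2w([-.091,.028]),.22,TH+np.pi/2);print(t[0],row(t))
E
```

```text
[ 0.52840037 -0.26950217  0.4       ] [-1.018e+00 -1.450e-01 -7.500e-02 -1.000e-03 -2.000e-03 -5.200e-01]
```

>>> {"op": "move_arm", "data": {
  "increments": [
    [[0.5,-1,-0.145,-0.07,0,0,-0.52],[0.5,-1,-0.145,-0.07,0,0,-0.52],[0.5,-1,-0.145,-0.07,0,0,-0.52],[0.5,-1,-0.145,-0.07,0,0,-0.52],[0.5,-1,-0.145,-0.07,0,0,-0.52],[0.5,-1,-0.145,-0.07,0,0,-0.52],[0.5,-1,-0.145,-0.07,0,0,-0.52],[0.5,-1,-0.145,-0.07,0,0,-0.52]]
  ]
}}

```text
time: 8.65
tool_pos: [0.5278, -0.2677, 0.4003]
ee_rot: [3.141, -0.002, 2.734]
wrist_force: [-0.5, 0.1, 0.3]
width: 0.0473
```

```bash
python3 - <<'E'
from h import *
t=tool_target(e2w([-.091,.028]),.108,TH+np.pi/2);print(t[0],row(t))
o=robot.get_obs();print(o["tool_pos"],o["ee_rot"],w2e(o["tool_pos"][:2]))
p,d=robot.snapshot("wrist");cv2.imwrite("pics/w5.png",cv2.resize(p[:,:,::-1],None,fx=1.5,fy=1.5))
p,d=robot.snapshot("scene");cv2.imwrite("pics/s5.png",cv2.resize(p[100:250,140:340,::-1],None,fx=4,fy=4,interpolation=2))
E
```

```text
[ 0.52840037 -0.26950217  0.288     ] [-1.500e-02 -1.400e-02  1.123e+00  0.000e+00 -1.000e-03 -1.000e-03]
[ 0.52780137 -0.26774085  0.40026674] [ 3.14109106e+00 -2.22258730e-03  2.73434450e+00] [-0.09224467  0.02938269]
```

View pics/w5.png

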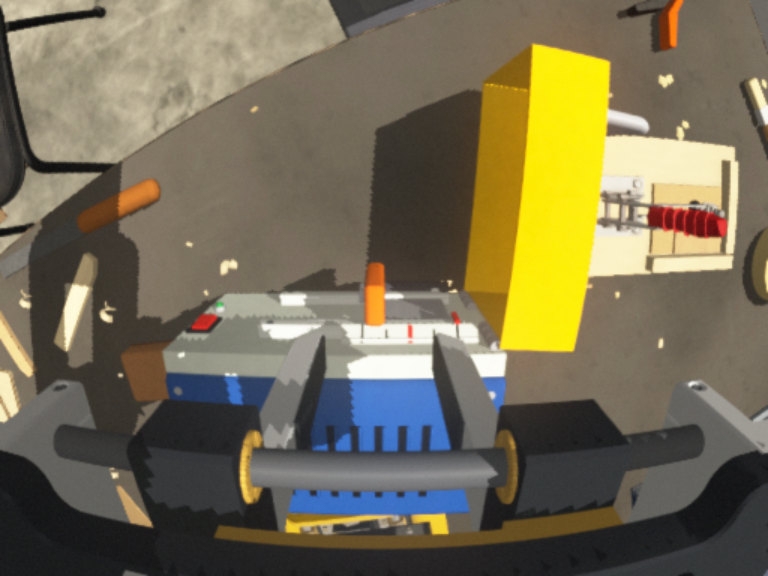

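View pics/s5.png

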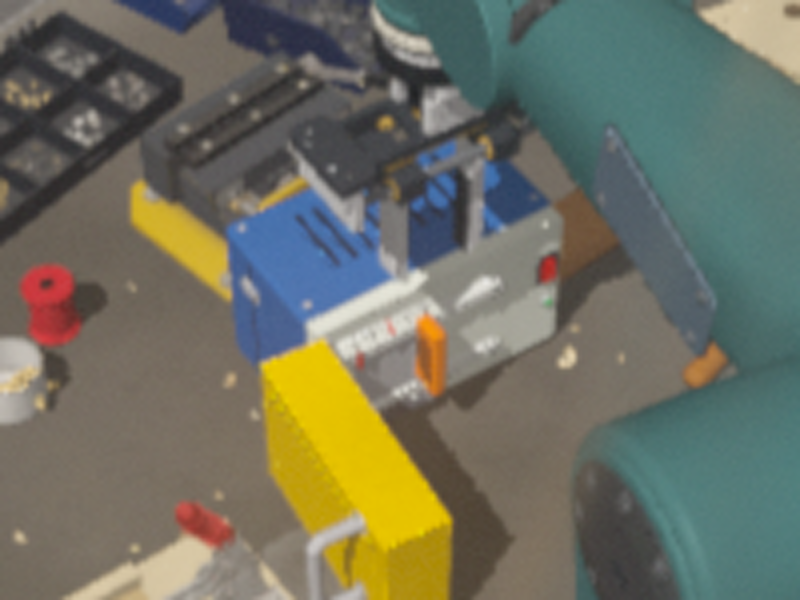

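The tab, at (375,295), sits between the fingertips at (313,335) and (449,335). The pointer is at (457,318) and the half mark at (410,333). Descending and gripping.

>>> {"op": "move_arm", "data": {
  "increments": [
    [[0.5,-0.015,-0.014,0.25,0,0,0],[0.5,-0.015,-0.014,0.5,0,0,0],[0.5,-0.015,-0.014,0.75,0,0,0],[0.5,-0.015,-0.014,1,0,0,0],[0.5,-0.015,-0.014,1,0,0,0]]
  ]
}}

```text
time: 9.17
tool_pos: [0.5273, -0.2686, 0.2949]
ee_rot: [3.14, -0.012, 2.733]
wrist_force: [-1.4, 0.4, -0.9]
width: 0.047
```

>>> {"op": "move_arm", "data": {
  "increments": [
    [[0.5,0,0,0.12,0,0,0],[0.3,0,0,0.12,0,0,0],[0,0,0,0.12,0,0,0],[0,0,0,0.12,0,0,0],[0,0,0,0.12,0,0,0],[0,0,0,0.12,0,0,0],[0,0,0,0.12,0,0,0],[0,0,0,0.12,0,0,0]]
  ]
}}

```text
time: 9.83
tool_pos: [0.5288, -0.2704, 0.2909]
ee_rot: [-3.14, 0.002, 2.735]
wrist_force: [-1.8, -3.5, 2.5]
width: 0.0117
```

```bash
python3 - <<'E'
from h import *
o=robot.get_obs();print(o["tool_pos"],o["ee_rot"],w2e(o["tool_pos"][:2]),o["wrist_force"],o["width"])
p,d=robot.snapshot("wrist");cv2.imwrite("pics/w6.png",cv2.resize(p[:,:,::-1],None,fx=1.5,fy=1.5))
p,d=robot.snapshot("scene");cv2.imwrite("pics/s6.png",cv2.resize(p[150:220,200:290,::-1],None,fx=8,fy=8,interpolation=2))
E
```

```text
[ 0.52876747 -0.27036264  0.29088995] [-3.13956508e+00  2.19814287e-03  2.73485561e+00] [-0.09032349  0.02735385] [-1.8128923  -3.47290031  2.5383002 ] 0.011698638770337248
```

View pics/w6.png

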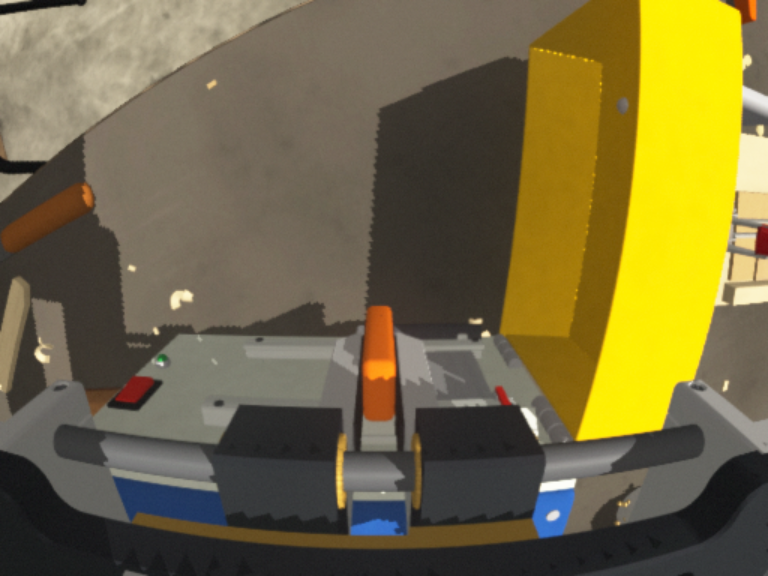

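View pics/s6.png

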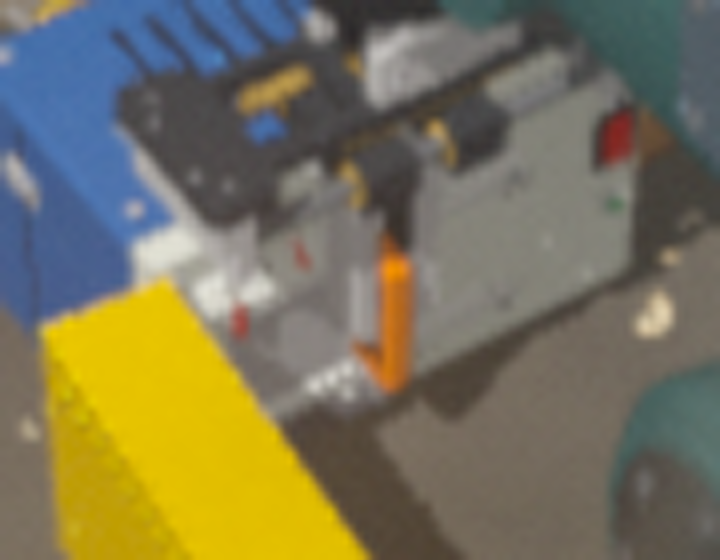

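>>> {"op": "move_arm", "data": {
  "increments": [
    [[0,0,-0.04,0,0,0,0],[0,0,-0.08,0,0,0,0],[0,0,-0.12,0,0,0,0],[0,0,-0.16,0,0,0,0],[0,0,-0.19,0,0,0,0],[0,0,-0.22,0,0,0,0],[0,0,-0.24,0,0,0,0],[0,0,-0.24,0,0,0,0]]
  ]
}}

```text
time: 10.6
tool_pos: [0.5202, -0.2903, 0.2908]
ee_rot: [3.137, 0.002, 2.737]
wrist_force: [2.1, 6.7, 6.2]
width: 0.012
```

```bash
cat > look.py <<'E'
import sys
from h import *
k=sys.argv[1]
o=robot.get_obs();print(o["time"],o["tool_pos"],o["ee_rot"],w2e(o["tool_pos"][:2]),o["wrist_force"],rot(-TH)@o["wrist_force"][:2],o["width"])
p,d=robot.snapshot("wrist");cv2.imwrite(f"pics/w{k}.png",p[:,:,::-1]);cv2.imwrite(f"pics/w{k}z.png",cv2.resize(p[210:310,190:380,::-1],None,fx=4,fy=4,interpolation=2))
p,d=robot.snapshot("scene");cv2.imwrite(f"pics/s{k}f.png",p[:,:,::-1]);cv2.imwrite(f"pics/s{k}.png",cv2.resize(p[155:215,215:275,::-1],None,fx=10,fy=10,interpolation=2))
E
python3 look.py 7
```

```text
10.6 [ 0.52022413 -0.29027753  0.29084923] [3.13727358e+00 2.03758505e-03 2.73675723e+00] [-0.09032668  0.00568379] [2.11492808 6.71178363 6.21904164] [-0.70143341  7.00206766] 0.012035379845773339
```

View pics/s7.png

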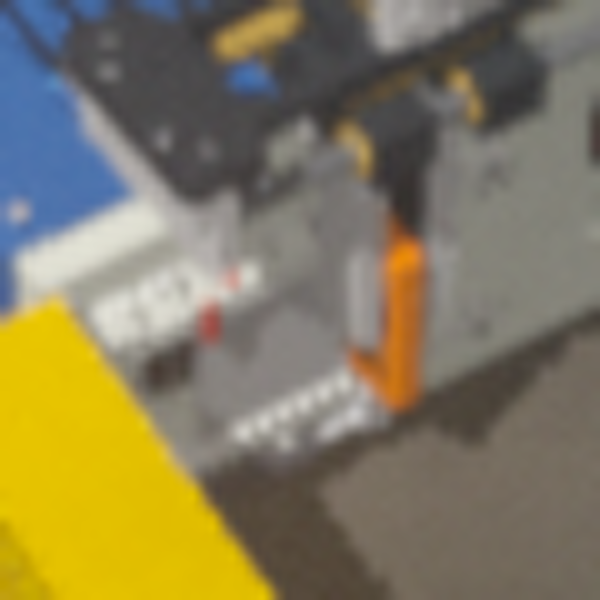

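View pics/w7z.png

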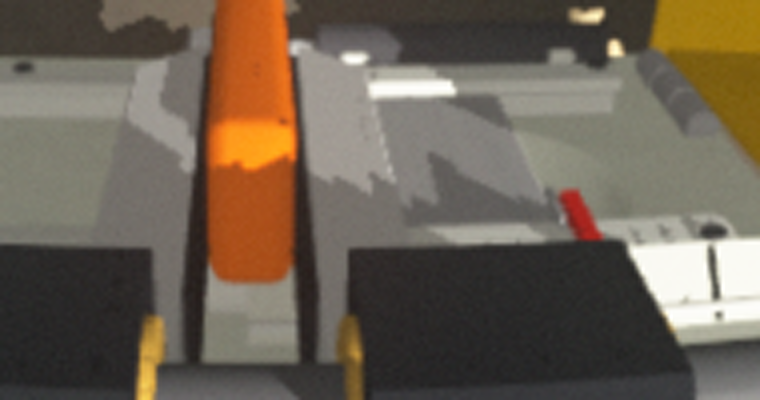

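>>> {"op": "move_arm", "data": {
  "increments": [
    [[0,0,-0.03,0,0,0,0],[0,0,-0.055,0,0,0,0],[0,0,-0.075,0,0,0,0],[0,0,-0.083,0,0,0,0],[0,0,-0.083,0,0,0,0],[0,0,-0.083,0,0,0,0],[0,0,-0.083,0,0,0,0]]
  ]
}}

```text
time: 11.28
tool_pos: [0.5172, -0.2974, 0.2909]
ee_rot: [3.137, 0.002, 2.737]
wrist_force: [2.9, 7.8, 4.5]
width: 0.0117
```

```bash
python3 look.py 8;python3 - <<'E'
from h import *
a=proj("scene",[[*e2w([-.075,y/1000]),.125] for y in(0,10,28)]);print(a)
E
```

```text
11.2833 [ 0.51720218 -0.29736128  0.29088363] [3.13650474e+00 2.10695882e-03 2.73728023e+00] [-0.09031227 -0.0020176 ] [2.85025056 7.84516245 4.47317634] [-0.47230241  8.33351262] 0.011690352873176175
[[251.84023988 174.63667759]
 [248.97901894 176.03900476]
 [243.79135031 178.58155874]]
```

View pics/s8.png

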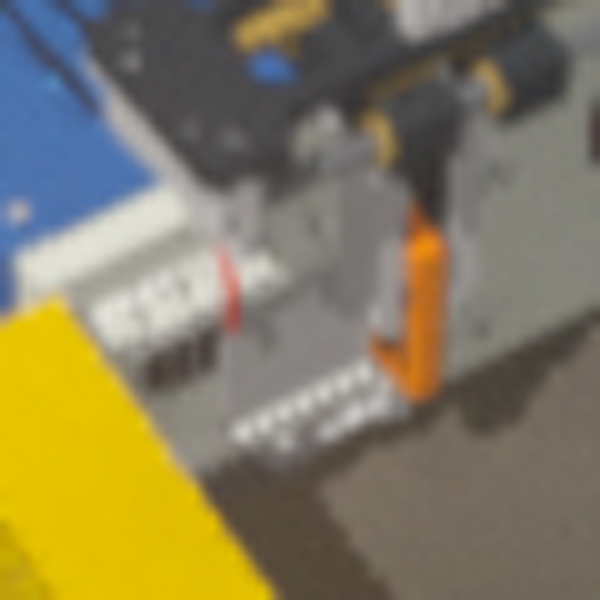

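View pics/w8z.png

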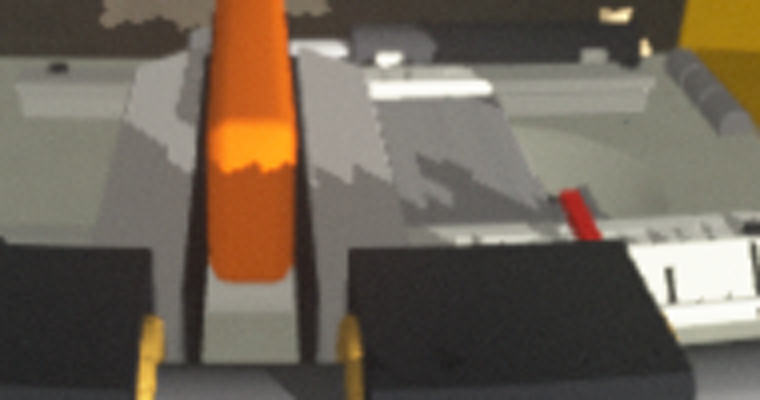

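```bash
python3 - <<'E'
from h import *
o=robot.get_obs()
for p,e in(([0.52876747,-0.27036264,0.29088995],[-3.13956508,2.19814287e-03,2.73485561]),([0.52022413,-0.29027753,0.29084923],[3.13727358,2.03758505e-03,2.73675723]),(o["tool_pos"],o["ee_rot"])):
    g=np.array(p)+Ro.from_euler("xyz",e).as_matrix()@[0,0,.18];print(g,w2e(g[:2])*1000)
im=cv2.imread("pics/s8f.png").astype(int)
for n in("s5","w5"):pass
r=im[...,2]-im[...,1]
print(r[178:190,233:245])
im=cv2.imread("pics/s7f.png").astype(int);r=im[...,2]-im[...,1];print(r[178:192,232:245])
E
```

```text
[ 0.52898647 -0.27085436  0.11089075] [-89.92842001  26.98823881]
[ 0.52086745 -0.2897074   0.11085128] [-89.96012767   6.46131707]
[ 0.5178948  -0.29662923  0.11086943] [-89.9642163   -1.07183643]
[[ 2  2  3  4  6  5  5  6  5  3  2  3]
 [ 2  1  5 15 18  6  5  5  4  3  2  2]
 [ 1  2  6 22 43 11  3  2  2  3  3  3]
 [ 1  2  4 15 62 26  5  3  3  3  3  2]
 [ 1  2  2 12 56 51  5  2  2  2  2  4]
 [ 2  1  2  9 47 70  8  2  2  4  2  4]
 [ 1  1  1  7 36 75 11  2  2  3  5  3]
 [ 2  1  2  8 39 73 13  4  4  3  3  4]
 [ 1  2  4 13 44 75 15  5  4  4  4  5]
 [ 4  4  5 13 38 63 13  5  5  3  4  6]
 [ 5  7  7  9 17 31  9  6  5  4  4  5]
 [ 6  9  9  9  7  6  5  5  5  5  6  5]]
[[ 4  5  4  3  4  5  3  4  4  3  3  3  2]
 [ 2  5  4  4  5  4  4  3  3  3  3  3  3]
 [ 2  2  4  5  5  6  5  4  3  3  2  2  1]
 [ 3  2  3  4  5  9 16  4  2  3  2  3  3]
 [ 3  2  2  3  8 25 37  5  2  3  3  4  1]
 [ 2  2  2  2  8 24 39  6  2  3  3  4  4]
 [ 0  2  5 12 12  6  7  4  3  4  6  3  4]
 [ 1  2  8 33 40  8  4  4  4  5  6  4  5]
 [ 2  2 12 56 60 12  5  4  6  7  6  3  3]
 [ 2  5 20 66 72 15  6  4  6  6  5  3  4]
 [ 2  6 19 56 60 15  6  5  5  7  5  5  5]
 [ 6  9 14 27 28  8  6  7  6  6  5  4  5]
 [ 7 11  8  8  6  3  7  6  4  5  5  4  5]
 [11  8  7  5  4  5  5  5  5  6  5  5  6]]
```

```bash
cat > cen.py <<'E'
from h import *
def down(f,x0,y0,k):
    b=cv2.imread(f);return cv2.resize(b,(b.shape[1]//k,b.shape[0]//k),interpolation=cv2.INTER_AREA).astype(float),x0,y0
def colcen(im,x0,y0,rows,xr):
    out=[]
    for v in rows:
        r=im[v-y0,xr[0]-x0:xr[1]-x0];w=np.clip(r[:,2]-r[:,1]-8,0,None);out.append((v,round(float((w*np.arange(*xr)).sum()/max(w.sum(),1e-6)),2),round(float(w.sum()))))
    return out
E
python3 - <<'E'
from cen import *
print("s6",colcen(*down("pics/s6.png",200,150,8),range(176,196),(226,234)))
print("s6mark",colcen(*down("pics/s6.png",200,150,8),range(174,190),(234,242)))
print("s5",colcen(*down("pics/s5.png",140,100,4),range(176,196),(226,234)))
print("s5mark",colcen(*down("pics/s5.png",140,100,4),range(174,190),(234,242)))
ims=[];tops=[]
for i in range(6):
    p,d=robot.snapshot("scene");ims.append(p[:,:,::-1].astype(float))
A=np.mean(ims,0);np.save("pics/avg9.npy",A);print("now",colcen(A,0,0,range(174,196),(232,244)))
c=robot.camera_params("scene")
for x,z in((-.07,.12),(-.075,.115),(-.08,.12)):
    print(proj("scene",[[*e2w([x,y/1000]),z] for y in(60,45,30,15,0)]).round(2).tolist())
o=robot.get_obs();g=o["tool_pos"]+Ro.from_euler("xyz",o["ee_rot"]).as_matrix()@[0,0,.18];print(w2e(g[:2])*1000,rot(-TH)@o["wrist_force"][:2],o["time"])
E
```

```text
s6 [(176, 230.0, 1), (177, 0.0, 0), (178, 0.0, 0), (179, 0.0, 0), (180, 0.0, 0), (181, 0.0, 0), (182, 0.0, 0), (183, 0.0, 0), (184, 0.0, 0), (185, 0.0, 0), (186, 0.0, 0), (187, 229.25, 8), (188, 229.52, 66), (189, 229.5, 118), (190, 229.54, 141), (191, 229.28, 121), (192, 228.51, 68), (193, 226.56, 41), (194, 226.87, 62), (195, 227.19, 86)]
s6mark [(174, 0.0, 0), (175, 0.0, 0), (176, 0.0, 0), (177, 0.0, 0), (178, 0.0, 0), (179, 236.5, 6), (180, 236.69, 29), (181, 237.04, 51), (182, 237.33, 64), (183, 237.45, 33), (184, 0.0, 0), (185, 0.0, 0), (186, 0.0, 0), (187, 0.0, 0), (188, 0.0, 0), (189, 0.0, 0)]
s5 [(176, 0.0, 0), (177, 0.0, 0), (178, 0.0, 0), (179, 0.0, 0), (180, 0.0, 0), (181, 0.0, 0), (182, 0.0, 0), (183, 0.0, 0), (184, 0.0, 0), (185, 0.0, 0), (186, 0.0, 0), (187, 229.33, 12), (188, 229.59, 64), (189, 229.55, 115), (190, 229.5, 137), (191, 229.26, 117), (192, 228.46, 69), (193, 226.67, 42), (194, 226.82, 60), (195, 227.23, 84)]
s5mark [(174, 0.0, 0), (175, 0.0, 0), (176, 0.0, 0), (177, 0.0, 0), (178, 0.0, 0), (179, 236.5, 16), (180, 236.66, 41), (181, 237.06, 66), (182, 237.36, 84), (183, 237.6, 48), (184, 0.0, 0), (185, 0.0, 0), (186, 0.0, 0), (187, 0.0, 0), (188, 0.0, 0), (189, 0.0, 0)]
now [(174, 0.0, 0), (175, 0.0, 0), (176, 0.0, 0), (177, 0.0, 0), (178, 0.0, 0), (179, 236.55, 16), (180, 236.77, 53), (181, 237.13, 79), (182, 237.41, 96), (183, 237.61, 104), (184, 237.77, 106), (185, 237.74, 102), (186, 237.69, 112), (187, 237.64, 96), (188, 237.71, 32), (189, 235.0, 1), (190, 233.73, 4), (191, 232.63, 4), (192, 232.5, 3), (193, 232.0, 0), (194, 0.0, 0), (195, 0.0, 0)]
[[233.53, 183.22], [237.91, 181.07], [242.26, 178.94], [246.57, 176.83], [250.85, 174.73]]
[[234.49, 185.46], [238.87, 183.3], [243.21, 181.17], [247.51, 179.05], [251.79, 176.94]]
[[235.41, 185.41], [239.81, 183.25], [244.16, 181.1], [248.49, 178.97], [252.78, 176.86]]
[-89.94087246  -1.06395303] [-0.20629864  8.74010638] 11.6833
```

Both the grasp point and the image pointer shift (8.15 px × 1/0.292 mm) say about 28 mm. I need about 2 mm more.

>>> {"op": "move_arm", "data": {
  "increments": [
    [[0,0,-0.01,0,0,0,0],[0,0,-0.021,0,0,0,0],[0,0,-0.021,0,0,0,0],[0,0,-0.021,0,0,0,0],[0,0,-0.021,0,0,0,0],[0,0,-0.021,0,0,0,0]]
  ]
}}

```text
time: 12.18
tool_pos: [0.5164, -0.2991, 0.2909]
ee_rot: [3.136, 0.002, 2.737]
wrist_force: [2.7, 7.1, 5.7]
width: 0.0119
```

```bash
cat > now.py <<'E'
from cen import *
ims=[]
for i in range(6):
    p,d=robot.snapshot("scene");ims.append(p[:,:,::-1].astype(float))
A=np.mean(ims,0);print("now",colcen(A,0,0,range(179,189),(232,244)))
cv2.imwrite("pics/s10.png",cv2.resize(A[150:220,200:290].astype(np.uint8),None,fx=8,fy=8,interpolation=2))
o=robot.get_obs();g=o["tool_pos"]+Ro.from_euler("xyz",o["ee_rot"]).as_matrix()@[0,0,.18];print(w2e(g[:2])*1000,rot(-TH)@o["wrist_force"][:2],o["time"],o["width"],o["qvel"].round(3))
E
python3 now.py
```

```text
now [(179, 236.54, 17), (180, 236.67, 44), (181, 237.07, 67), (182, 237.42, 90), (183, 237.81, 92), (184, 238.29, 111), (185, 238.39, 131), (186, 238.38, 128), (187, 238.24, 78), (188, 237.91, 16)]
[-89.94955056  -2.95845002] [-0.39425399  7.92066347] 12.4833 0.01185125680291631 [ 0.001  0.002  0.     0.001 -0.002  0.001]
```

View pics/s10.png

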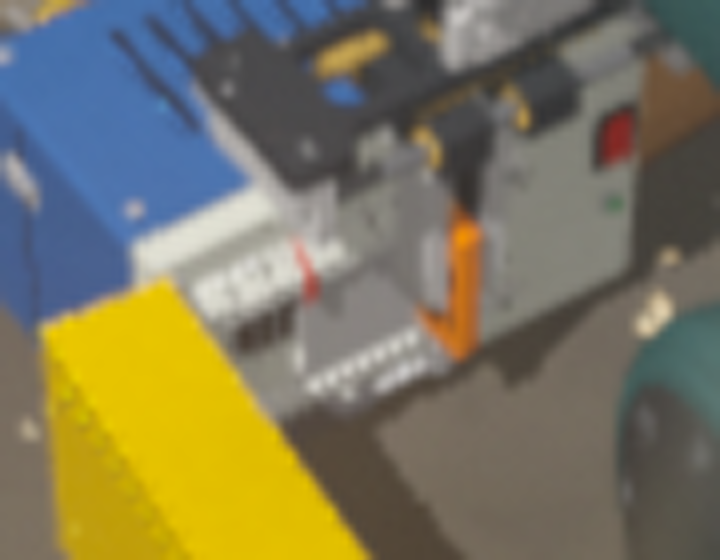

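```bash
python3 - <<'E'
from h import *
q,d=robot.snapshot("top");cv2.imwrite("pics/t11.png",cv2.resize(q[90:260,100:440,::-1],None,fx=2.3,fy=2.3,interpolation=2))
im=np.ascontiguousarray(q[:,:,::-1]);hsv=cv2.cvtColor(im,cv2.COLOR_BGR2HSV);W=cloud("top",d);hh=hsv[...,0]
m=(hh>18)&(hh<34)&(hsv[...,1]>110)&(abs(W[...,2]-.139)<.012);m[:,:200]=0;m[:150]=0;m[:,280:]=0
n,l,s,_=cv2.connectedComponentsWithStats(m.astype(np.uint8));k=l==1+np.argmax(s[1:,4])
r=cv2.minAreaRect((W[k][:,:2]*1000).astype(np.float32));print(r,"ext y deg",np.degrees(TH+np.pi/2))
E
```

```text
((512.8704833984375, -147.63662719726562), (50.346839904785156, 179.3655548095703), 62.63393020629883) ext y deg 66.78947971925035
```

View pics/t11.png

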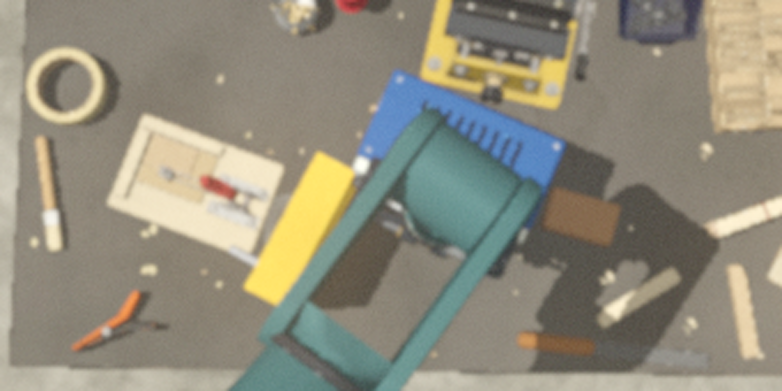

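The top view shows the door at 94° and the sanding block, slat and clamp where they were. Handing in.

```bash
python3 -c "
from bench import robot
print(robot.close_job());o=robot.get_obs();print(o['time'],o['tool_pos'],o['width'])"
```

```text
the job is handed in; nothing more can be done
None
the job is handed in; nothing more can be done
```

I swung the yellow door open by its handle, then gripped the orange tab and slid the gate to half. I handed the job in at about 12.5 s with the fingers still holding the gate.

- **Door:** it stands at about 1.64 rad (94°) by the top camera. The arm pose when I let go of the handle gave 1.62–1.63.
- **Gate opening:** the shift of the grasp point gives 29.95 mm, and the pointer's shift in the scene camera gives about 30.2 mm. The pointer runs on from the red half mark in the picture.
- **Disagreement on the gate:** the absolute position from my extractor fit reads about 1 mm further open (31 mm). I trusted the two relative readings, because that fit could be off by about that much.
- **Force on the gate:** the sideways force read 7.9 N at the end, against the 8.5 N spring force at half, and the reading wandered by about half a newton.
- **Overshoot:** the opening went up in small steps and no reading was above about 31 mm, well short of the 45 mm limit.
- **Loose things:** in the last top picture the sanding block, slat and clamp look where they were at the start, judged by eye. Wrist forces after each move stayed below about 10 N.

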